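Check the bench mill's emergency stop and start it again

TASK

Check the mill's emergency stop: press the red mushroom button on the yellow box right in so that it latches, then push one of its two lugs round clockwise (seen from above) until the button pops back out. Only after that, press the green start button on the grey box right in and let go. Do it all with the fingertips; nothing is to be picked up, and the oil bottle, the steel block and the wrench are to be left where they are.

Things in the scene. Friction and masses are not known exactly. Their poses are not given: they have to be found in the camera images.
- stop_box: Yellow control box fixed to the bench, 100 x 100 mm and 50 mm high, with a black collar (40 mm across, 4 mm high) and the red mushroom stop button in the middle of its top. Origin: centre of its underside, on the bench; z up. Its place and yaw vary (yaw up to 0.6 rad either way), and it may be to the left or right of the grey box. The button's two lugs point along the box's +y and -y axes when the button is not twisted.
- stop_top (a point): Centre of the top of the red mushroom button, on its axis, which is vertical through the box's centre: 88 mm above the bench when out, 7 mm lower when latched; turns with the button, its y axis along the lugs. The round head is 50 mm across; two lugs, each 14 mm wide, stand out of its rim on opposite sides to 48 mm from the axis. When out, the lugs reach from 64 to 84 mm above the bench (57 to 77 mm latched). White marks on the lugs' tops.
- stop_press (a joint): How far the mushroom button is pushed in, m: 0 out, 0.0085 fully in. A spring resists with 2 N when out rising to 6 N, and the latch adds up to 2 N about half-way in (6 N in all; then comes the hard stop). It latches beyond about 0.0075 and then rests at about 0.007 when let go; it can come out again only when twisted, and then springs out by itself (a finger bearing hard on a lug may hold it in until it eases off).
- stop_turn (a joint): Twist of the mushroom button, rad: 0 at rest, growing clockwise seen from above, stop at 0.85. A spring turns it back to 0 (0.02 N m at 0 to 0.06 N m at the stop, so under 2 N at a lug's end). The latch lets go at about 0.5 to 0.65.
- start_box: Grey control box fixed to the bench, 80 x 80 mm and 50 mm high, with the green start button in the middle of its top. Origin: centre of its underside, on the bench.
- start_top (a point): Centre of the top of the green button, 32 mm across, in a black ring 48 mm across and 12 mm high; its top is 72 mm above the bench when out.
- start (a joint): How far the green button is pushed in, m: 0 out, 0.006 fully in, which takes 6 N. It springs back.
- oil: Loose oil bottle, blue, 48 mm across and 120 mm tall, standing between the two boxes, on the far side. Bystander. Origin: centre of its underside.
- block: Loose steel setup block 50 x 75 mm and 25 mm high, lying flat on the bench, nearer the robot. Bystander. Origin: centre of its underside.
- wrench: Loose wrench lying on the bench to the left of the boxes. Bystander. Origin: on its underside, about midway along it.
Not all that is in view belongs to the job. Of the things like the stop_box, leave any that is blue or pink; of the rest the smaller one is meant.

How it is judged:
On the way, in this order (a step that is already met when the one before it is completed fails the run):
1. the mushroom button is pressed in and latched (value of joint stop_press above 0.0062 m), for 0.2 s.
2. it is twisted clockwise while still in (value of joint stop_turn above 0.35 rad and value of joint stop_press above 0.004 m).
3. it has popped back out (value of joint stop_press below 0.0015 m), for 0.1 s.
4. the green button is pressed in (value of joint start above 0.0042 m), for 0.05 s.
At the end, for the whole second after the job is handed in: The mushroom button is out (within 1.5 mm) and untwisted (within 0.12 rad), the green button is out again (within 1.5 mm), and the bottle, block and wrench are at rest within 20 mm of where they were (value of joint each of stop_press, start below 0.0015 m and value of joint stop_turn below 0.12 rad and distance of each of oil, block, wrench from where it was at the start of the episode below 0.02 m and linear speed of each of oil, block, wrench below 0.02 m/s); the robot touches nothing.
It fails at once if the oil bottle, block or wrench is moved by more than 20 mm (distance of any of oil, block, wrench from where it was at the start of the episode above 0.02 m).
It fails at once if the green button is pressed while the stop button is in (value of joint start above 0.003 m and value of joint stop_press above 0.004 m).
It also fails if it takes over 58 s, if anything falls off the work surface, if the arm or the gripper's body presses on something with over 40 N, if the wrist force passes 120 N, or if a joint passes its speed limit or range.

ROBOT

A 6-joint arm with a two-finger parallel gripper is mounted at the origin on the work surface. World frame = base frame: x ahead of the robot, y to its left, z up, the work surface at z = 0. Lengths are in m, angles in rad, forces in N, time in s.
With the tool pointing down it reaches from about 0.225 to 0.725 m from the base axis. Payload 3.1 kg.
Tool frame: the origin (TCP) lies midway between the tips of the shut fingers; the grasp point (between the pads) lies 19 mm behind it; z points along the fingers, y is the direction in which the jaws open and shut (so a half turn about z gives the same grasp; the last joint's range is limited). The gripper opens to 85 mm and grips with 20 to 120 N. Pads are 22 mm wide; open, the fingers measure 114 mm over their backs; the gripper's body (76 mm by 85 mm) begins 54 mm behind the grasp point. The pads swing forward as they close: fully open they stand 13 mm farther back than shut.
Start: joints at [-0.128, 0.048, 0.099, 1.622, 0, 1.443], TCP at [0.525, -0, 0.231] pointing down, gripper open.
Joint ranges: [-2.91, 2.91], [-0.99, 1.94], [-1.21, 1.42], [-2.12, 2.29], [-1.49, 1.47], [-3.14, 3.14]. Speed limits (rad/s): [2.79, 2.79, 3.14, 3.14, 3.14, 3.14].

INTERFACE

Orientations are given as a rotation vector (axis times angle).
In Python, from cell import r gives the robot as it stands. The module is installed in compiled form; this text tells all that it offers.
- The arm moves only by the tool play_rows, never from a script. Its argument "increments" is a list of rows, each a list of 4 numbers: the shift along the tool's x, y, z in cm, then the turn about the tool's z in degrees. In form: [[x, y, z, turn], ...]. A call has 1 to 20 rows; each row is the pose to reach, as a shift and turn from the pose commanded when the call began, along the tool's axes at that moment; what a row does not reach only later rows make up. A row lasts 1/12 s, in which the tool goes at most 41.7 mm and 7.16 degrees, less where a joint would pass 70% of its speed; a pose out of reach is approached as far as the arm can. A call with a gripper value outside its range is refused whole. "grip" is the opening in per cent of the stroke, from 0 (shut) to 100 (fully open), set as the call begins (left out, the last holds). The fingers move at their own pace and stop on an object; the grip force is fixed at half the most. Time passes only in rows, so rows that repeat a pose let the fingers close. It gives the time, the measured TCP pose, the force and the opening at its end, in the units of the state.
- r.state(): the state, without advancing time (a new reading comes with each control period).
- r.snapshot(name): name is "scene" or "side" or "wrist"; returns (picture, depth): 400x640x3 uint8, red, green, blue; 400x640 float32, m along the optical axis (not along the pixel's ray), 0 where there is no reading.
- r.camera_params(name): a dict with "fovy" (degrees; the focal length in pixels is half the picture's height over the tangent of half this angle, whatever the lens; pixels are square), "cx", "cy" (the principal point, pixels), "R" (3x3) and "t" (3): a world point X has camera coordinates R X + t. Camera axes: x right, y down, z forward; pixel columns grow to the right and rows downward; lengths in m; the calibration is good to about 2 mm. A picture is of the moment at which its call begins: read the wrist's pose just before it. camera_params takes no time and is no camera call; for the wrist camera it gives the pose at the moment of the call.
- r.sign_off(): hands the job in, once; it reports no verdict.
The state is a dict: "clock": time; "joint_positions": joint angles; "joint_velocities": joint speeds; "tau": joint torques, N m; "eef_pos": TCP position; "tcp_rot": TCP orientation; "contact_force": force on the tool from outside, world axes, zero at the start; "torque": the same for the moment, N m; "grip_width": finger opening in m.
Only numpy, scipy, OpenCV 4.12 (cv2) and the standard library are available. Lean on these libraries where they do the work, as an engineer would, in place of code of your own. Each camera call takes 0.05 s, during which the arm holds its last target.

## Working session

There is one attempt and no reset: what is moved stays moved. The work goes in short steps, Python scripts to look and compute and a tool call to move; the robot and the scene stay as the last step left them, time stands still between calls to the robot, and variables do not carry over. Pictures are saved under pics/ and viewed, and the job is handed in when it is done.

Besides the shell and the picture viewer there is one more tool, called after ">>>" as name([rows], argument=value, ...), one row to a line, values as JSON. play_rows: Moves the arm, as the interface text tells. Its arguments: {"type":"object","properties":{"increments":{"type":"array","items":{"type":"array","items":{"type":"number"}}},"grip":{"type":"number"}},"required":["increments"]}

```bash
mkdir -p pics; python3 - <<'E'
from cell import r
import cv2,numpy as np
print(r.state())
for n in("scene","side"):
    p,d=r.snapshot(n); cv2.imwrite(f"pics/{n}0.png",p[:,:,::-1]); np.savez(f"{n}0.npz",p=p,d=d)
    print(n,r.camera_params(n))
E
```

```text
{'clock': 0.0, 'joint_positions': array([-1.27764821e-01,  4.87803768e-02,  9.75696932e-02,  1.62200742e+00,
       -1.67748910e-05,  1.44299848e+00]), 'joint_velocities': array([-0.00109423,  0.00158389, -0.00011827,  0.00078119, -0.00093713,
       -0.0005439 ]), 'tau': array([ 2.96208136e-04, -3.38780022e+01,  3.20016932e+01,  2.03766406e-02,
       -2.11149008e-04,  6.20949692e-06]), 'eef_pos': array([5.24376073e-01, 8.06791983e-05, 2.30087658e-01]), 'tcp_rot': array([-2.2200561 , -2.22012946,  0.00234463]), 'contact_force': array([ 0.72896396,  0.81121418, -0.70605201]), 'torque': array([-0.01844961, -0.01339505,  0.05277184]), 'grip_width': 0.0854809119736086}
scene {'fovy': 54.827534713591405, 'cx': 316.5673508296909, 'cy': 199.1868343120701, 'R': array([[-0.06434134,  0.99792297,  0.00315221],
       [ 0.71174734,  0.04810371, -0.70078652],
       [-0.6994826 , -0.04284597, -0.71336408]]), 't': array([-0.09682214, -0.40570988,  1.43983271])}
side {'fovy': 49.34097551070801, 'cx': 328.76713464352764, 'cy': 198.60457482036205, 'R': array([[-0.81932854, -0.57330019, -0.00525775],
       [-0.36606635,  0.53017547, -0.7647937 ],
       [ 0.4412439 , -0.62469262, -0.6442538 ]]), 't': array([0.59775393, 0.19441228, 1.08206807])}
```

View pics/scene0.png

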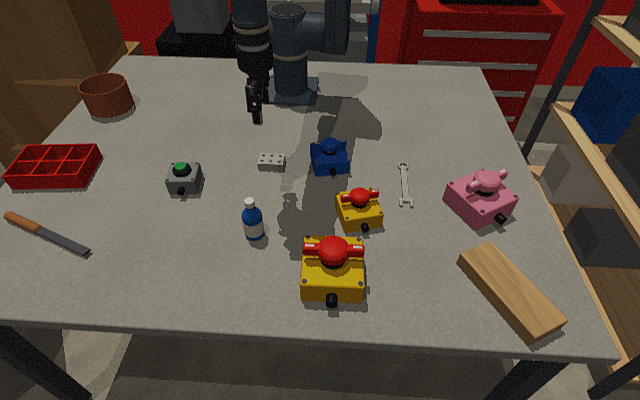

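View pics/side0.png

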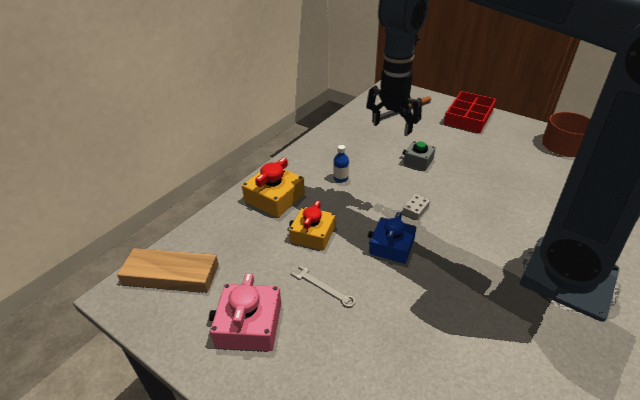

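Four things look like the stop_box in the scene view: blue (330,157), pink (483,195), large yellow (333,268) and small yellow (360,208). Blue and pink are excluded, and the smaller of the two yellows is the one meant, at (360,208). I'll check its size and look at an enlarged crop.

```bash
cat > h.py <<'E'
import numpy as np,cv2
def cloud(d,c):
    f=d.shape[0]/2/np.tan(np.radians(c['fovy'])/2)
    v,u=np.mgrid[:d.shape[0],:d.shape[1]]
    X=np.stack([(u-c['cx'])/f*d,(v-c['cy'])/f*d,d],-1)
    return (X-np.array(c['t']))@np.array(c['R'])
def circ(P):
    A=np.c_[2*P,np.ones(len(P))];s=np.linalg.lstsq(A,(P**2).sum(1),rcond=None)[0]
    return s[:2],np.sqrt(s[2]+s[:2]@s[:2])
E
python3 - <<'E'
from cell import r
from h import *
for n in("scene","side"):
    z=np.load(n+"0.npz");p,d=z['p'],z['d'];W=cloud(d,r.camera_params(n))
    hsv=cv2.cvtColor(p,cv2.COLOR_RGB2HSV);H,S,V=[hsv[...,i].astype(int) for i in range(3)]
    ok=(d>0)&(W[...,2]<.2)&(W[...,2]>.003)&(W[...,0]>.2)&(W[...,0]<1)&(abs(W[...,1])<.6)
    for nm,m in dict(yellow=(H>15)&(H<32)&(S>150),red=((H<8)|(H>174))&(S>170),green=(H>45)&(H<80)&(S>120),blue=(H>100)&(H<130)&(S>120)).items():
        k,L,st,ce=cv2.connectedComponentsWithStats((m&ok).astype(np.uint8))
        for i in range(1,k):
            if st[i,4]<25: continue
            Q=W[L==i]; print(n,nm,st[i],np.round(Q.min(0),3),np.round(Q.max(0),3))
            if nm in('yellow','blue'):
                T=Q[(Q[:,2]>np.percentile(Q[:,2],97)-.006)] 
                print('   top minrect',cv2.minAreaRect((T[:,:2]*1000).astype(np.float32)),len(T))
            if nm in('red','green') :
                T=Q[Q[:,2]>Q[:,2].max()-.004]
                print('   top', T.mean(0).round(4),'minrect',cv2.minAreaRect((Q[:,:2]*1000).astype(np.float32)))
p=np.load("scene0.npz")['p'];a=cv2.resize(p[180:240,320:400],None,fx=5,fy=5,interpolation=2);b=cv2.resize(p[225:305,290:375],None,fx=4,fy=4)
cv2.imwrite("pics/crop.png",a[:,:,::-1]);cv2.imwrite("pics/crop2.png",b[:,:,::-1])
E
```

```text
scene yellow [ 335  191   49   42 1175] [0.573 0.182 0.003] [0.677 0.301 0.072]
   top minrect ((616.6959228515625, 241.15023803710938), (101.50556182861328, 99.29159545898438), 15.608488082885742) 684
scene yellow [304 236  23   7 114] [0.738 0.116 0.062] [0.762 0.166 0.069]
   top minrect ((750.0769653320312, 141.9113311767578), (19.752870559692383, 49.879905700683594), 5.7638373374938965) 113
scene yellow [341 237  22   8 118] [0.736 0.2   0.061] [0.76  0.247 0.069]
   top minrect ((748.4194946289062, 223.1511688232422), (23.06490135192871, 46.212501525878906), 2.8104231357574463) 115
scene yellow [ 300  254   65   49 2476] [0.79  0.116 0.005] [0.871 0.25  0.091]
   top minrect ((832.0372314453125, 182.70724487304688), (132.68212890625, 76.21763610839844), 89.93195343017578) 1651
scene red [  44  144   58   45 1498] [ 0.423 -0.6    0.003] [ 0.571 -0.511  0.052]
   top [ 0.51   -0.5409  0.049 ] minrect ((496.28369140625, -560.9182739257812), (145.16091918945312, 89.64704895019531), 4.700041770935059)
scene red [341 188  38  18 394] [0.594 0.196 0.066] [0.641 0.288 0.09 ]
   top [0.
[... 2522 characters left out ...]
737] minrect ((526.728515625, -230.46636962890625), (28.128948211669922, 28.813674926757812), 3.363170862197876)
side blue [334 153  15  15 169] [ 0.668 -0.025  0.057] [0.705 0.014 0.102]
   top minrect ((688.4812622070312, -4.358720779418945), (21.066730499267578, 8.732537269592285), 29.01865005493164) 21
side blue [334 177  14   5  36] [ 0.669 -0.019  0.004] [0.703 0.015 0.018]
   top minrect ((682.4696044921875, 5.883380889892578), (37.604888916015625, 11.780405044555664), 29.953702926635742) 12
side blue [ 369  214   47   50 1521] [0.355 0.105 0.003] [0.467 0.221 0.093]
   top minrect ((409.5190734863281, 165.85011291503906), (46.20343780517578, 83.41777801513672), 36.43946838378906) 217
```

View pics/crop.png

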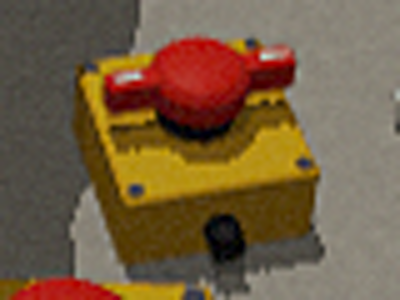

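The crop shows the small yellow box: red head near scene (359,197), black collar, lugs with white marks at about (345,195) and (375,193). Its top measures about 100 x 100 mm, centre near (0.615, 0.243), yaw about +0.27. The other yellow box is about 132 mm wide. I'll shut the fingers, move over and refine with the wrist camera.

>>> play_rows([
  [2,0.5,0,0],
  [5.5,1.2,0,0],
  [9,2,0,0],
  [12.5,2.7,0,0],
  [16,3.4,0,0],
  [19.5,4.2,0,0],
  [22.5,4.7,0,0],
  [24,5,0,0],
  [24,5,0,0],
  [24,5,0,0],
  [24,5,0,0],
  [24,5,0,0],
], grip=0)

```text
clock: 1.1
eef_pos: [0.5749, 0.2388, 0.2313]
tcp_rot: [2.223, 2.22, -0.001]
contact_force: [0.4, -0.4, 0.7]
grip_width: -0.0001
```

```bash
python3 - <<'E'
from cell import r
from h import *
c=r.camera_params("wrist");print(c);s=r.state();print(s['eef_pos'],s['tcp_rot'],s['joint_positions'],s['contact_force'])
p,d=r.snapshot("wrist");cv2.imwrite("pics/w1.png",p[:,:,::-1]);np.savez("w1.npz",p=p,d=d,W=cloud(d,c))
E
```

```text
{'fovy': 67.71451331594972, 'cx': 321.6988532457148, 'cy': 205.06412397367805, 'R': array([[ 9.99999649e-01, -8.35270654e-04, -6.52083296e-05],
       [-7.88184610e-04, -9.64300678e-01,  2.64808573e-01],
       [-2.84067266e-04, -2.64808429e-01, -9.64300998e-01]]), 't': array([-0.5749649 ,  0.19676426,  0.44292187])}
[0.57492295 0.23877126 0.23125514] [ 2.22289193e+00  2.21983292e+00 -1.04380548e-03] [ 2.86174073e-01  3.11962667e-01  3.99559816e-01  1.65892411e+00
 -4.15108980e-04  1.85834760e+00] [ 0.35406427 -0.42897804  0.71593346]
```

View pics/w1.png

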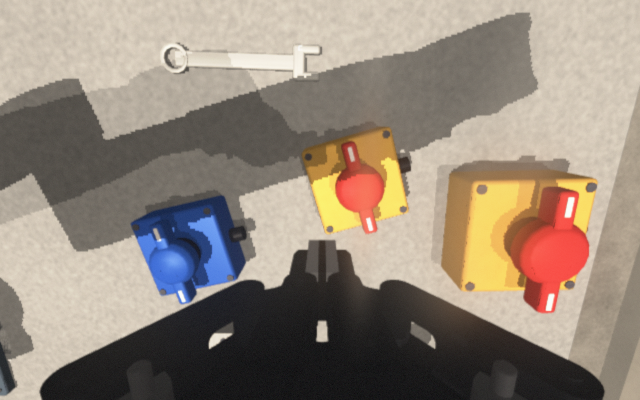

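The wrist view shows the small yellow box centred at about (358,185), lugs ending near (348,148) and (370,230). The large yellow box is to the right, the blue one to the left, and the wrench is at the top near (240,60).

```bash
python3 - <<'E'
from h import *
z=np.load("w1.npz");p,d,W=z['p'],z['d'],z['W']
hsv=cv2.cvtColor(p,cv2.COLOR_RGB2HSV);H,S,V=[hsv[...,i].astype(int) for i in range(3)]
roi=np.zeros(d.shape,bool);roi[120:243,295:420]=1
red=((H<8)|(H>174))&(S>150)&roi; yel=(H>15)&(H<32)&(S>120)&roi
Q=W[yel&(abs(W[...,2]-.05)<.006)];print('box',cv2.minAreaRect((Q[:,:2]*1000).astype(np.float32)),Q[:,2].mean())
R=W[red];print('red zmax',np.percentile(R[:,2],[50,90,98]))
T=R[R[:,2]>.0865-0.01]; 
print('head+lugs rect',cv2.minAreaRect((T[:,:2]*1000).astype(np.float32)),T.mean(0))
m=T[:,:2].mean(0);w,v=np.linalg.eigh(np.cov((T[:,:2]-m).T));print('axis',v[:,1],np.arctan2(-v[0,1],v[1,1]))
white=(S<70)&(V>170)&roi&(W[...,2]>.07)
k,L,st,ce=cv2.connectedComponentsWithStats(white.astype(np.uint8))
for i in range(1,k):
    if st[i,4]>8: print('white',st[i],W[L==i].mean(0).round(4))
top=R[R[:,2]>R[:,2].max()-.003];print('top',top.mean(0),len(top))
# sphere fit to the head
hd=T[np.hypot(*(T[:,:2]-m).T)<.02];A=np.c_[2*hd,np.ones(len(hd))];s=np.linalg.lstsq(A,(hd**2).sum(1),rcond=None)[0];print('sphere',s[:3])
E
```

```text
box ((613.4782104492188, 243.1336669921875), (99.41456604003906, 98.34712219238281), 16.02756690979004) 0.05111240554324641
red zmax [0.08699138 0.08936059 0.0902533 ]
head+lugs rect ((610.72314453125, 254.9140625), (47.72945785522461, 115.8499984741211), 12.100907325744629) [0.61177982 0.24590591 0.08789678]
axis [-0.32228419  0.94664296] 0.32814143356565384
white [348 148   6  13  48] [0.6031 0.2781 0.0857]
white [366 218   7  13  53] [0.6238 0.207  0.0858]
top [0.57524561 0.3065491  0.37496764] 9
sphere [0.61293681 0.24330172 0.05253432]
```

>>> play_rows([
  [0.2,1,2,-4],
  [0.4,2.5,6,-8],
  [0.4,3.9,10,-12],
  [0.4,3.9,12.5,-16],
  [0.4,3.9,13.5,-16],
  [0.4,3.9,13.5,-16],
  [0.4,3.9,13.5,-16],
])

```text
clock: 1.73
eef_pos: [0.6139, 0.2434, 0.0972]
tcp_rot: [-1.894, -2.507, -0.0]
contact_force: [-0.5, -0.1, 0.5]
grip_width: 0.0001
```

>>> play_rows([
  [0,0,0.5,0],
  [0,0,0.9,0],
  [0,0,1.2,0],
  [0,0,1.5,0],
  [0,0,1.7,0],
  [0,0,1.8,0],
  [0,0,1.8,0],
  [0,0,1.8,0],
  [0,0,1.8,0],
])

```text
clock: 2.48
eef_pos: [0.6155, 0.2444, 0.0801]
tcp_rot: [1.889, 2.507, 0.005]
contact_force: [1.6, 0.7, 5.7]
grip_width: 0.0004
```

>>> play_rows([
  [0,0,0.1,0],
  [0,0,0.2,0],
  [0,0,0.2,0],
  [0,0,0.2,0],
])

```text
clock: 2.82
eef_pos: [0.6156, 0.2445, 0.0795]
tcp_rot: [1.889, 2.507, 0.006]
contact_force: [-1.1, -0.6, 9.5]
grip_width: -0.0
```

>>> play_rows([
  [0,0,0.1,0],
  [0,0,0.15,0],
  [0,0,0.15,0],
  [0,0,-1,0],
  [0,0,-2,0],
  [0,0,-3,0],
  [0,-2,-4,0],
  [0,-4,-4,0],
  [0,-4,-4,0],
  [0,-4,-4,0],
])

```text
clock: 3.65
eef_pos: [0.5745, 0.2328, 0.116]
tcp_rot: [-1.89, -2.508, 0.002]
contact_force: [0.7, 1.0, -1.1]
grip_width: 0.0001
```

```bash
cat > look.py <<'E'
from cell import r
from h import *
import sys
n=sys.argv[1]
c=r.camera_params("wrist");s=r.state();print(s['clock'],s['eef_pos'],s['contact_force'],s['joint_positions'][5])
p,d=r.snapshot("wrist");cv2.imwrite(f"pics/{n}.png",p[:,:,::-1]);np.savez(n+".npz",p=p,d=d,W=cloud(d,c))
W=cloud(d,c);hsv=cv2.cvtColor(p,cv2.COLOR_RGB2HSV);H,S,V=[hsv[...,i].astype(int) for i in range(3)]
near=(np.hypot(W[...,0]-.614,W[...,1]-.243)<.052)
red=((H<8)|(H>174))&(S>150)&near
Z=W[red][:,2];rad=np.hypot(W[red][:,0]-.614,W[red][:,1]-.243)
print('head top z',np.median(Z[rad<.008]),'n',(rad<.008).sum())
y=(H>15)&(H<32)&(S>120)&near;print('box z',np.median(W[y][:,2]))
w=(S<70)&(V>150)&near&(W[...,2]>.065)
k,L,st,ce=cv2.connectedComponentsWithStats(w.astype(np.uint8))
for i in range(1,k):
    if st[i,4]>8:
        m=W[L==i].mean(0);print('white',st[i],m.round(4),'ang',np.degrees(np.arctan2(m[1]-.243,m[0]-.614)).round(1))
E
python3 look.py w2
```

```text
3.65 [0.57448111 0.23280579 0.11596476] [ 0.65321957  1.04269546 -1.12526405] 1.5682285305353727
head top z 0.0828489773170771 n 478
box z 0.051217579484153106
white [383 166   7  23 130] [0.603  0.2782 0.0794] ang 107.4
white [378 276   7  14  63] [0.6201 0.2137 0.0861] ang -78.3
white [416 324  12   8  12] [0.6017 0.2492 0.1827] ang 153.3
```

View pics/w2.png

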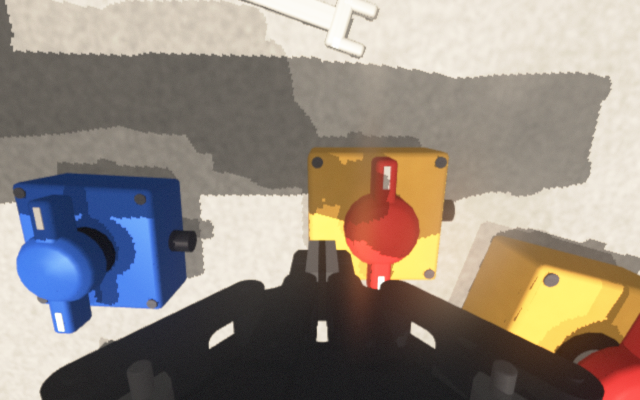

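The view shows the red head lower, with top z about 0.083 against 0.089 before, so it is latched. The free lug's mark is at (386,178). I'll go down on the near side of the left lug.

>>> play_rows([
  [2,0,0,0],
  [3.8,0,1,0],
  [3.8,0,3,0],
  [3.8,0,4.5,0],
  [3.8,0,5.3,0],
  [3.8,0,5.3,0],
  [3.8,0,5.3,0],
])

```text
clock: 4.28
eef_pos: [0.5651, 0.2693, 0.0627]
tcp_rot: [-1.891, -2.508, 0.002]
contact_force: [-0.3, -0.3, -0.1]
grip_width: 0.0004
```

>>> play_rows([
  [0,0.6,0,0],
  [0,1.2,0,0],
  [0,1.6,0,0],
  [0,1.8,0,0],
  [0,2.0,0,0],
  [0,2.2,0,0],
  [0,2.2,0,0],
])

```text
clock: 4.87
eef_pos: [0.5864, 0.2756, 0.0634]
tcp_rot: [-1.891, -2.509, -0.0]
contact_force: [-1.3, -0.1, 0.7]
grip_width: -0.0002
```

```bash
python3 look.py w3
```

```text
4.8667 [0.58644526 0.27564387 0.06335439] [-1.3281312  -0.13516113  0.70915154] 1.6274796067687207
head top z nan n 0
box z 0.05093244135527235
white [362 263  10  24 159] [0.6074 0.2803 0.0793] ang 100.0
  return _methods._mean(a, axis=axis, dtype=dtype,
  ret = ret.dtype.type(ret / rcount)
```

View pics/w3.png

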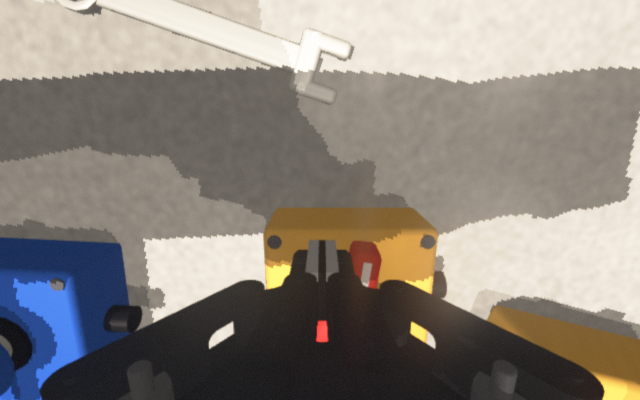

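The view shows the finger touching the lug, whose mark is at (366,275). The lug has already turned from 107° to 100°. I'll continue along the arc.

>>> play_rows([
  [0.2,0.3,0,6],
  [0.35,0.6,0,12],
  [0.45,0.9,0,17],
  [0.5,1.2,0,21],
  [0.5,1.5,0,25],
  [0.5,1.8,0,29],
  [0.5,2.1,0,33],
  [0.45,2.4,0,37],
  [0.4,2.75,0,41],
  [0.4,2.75,0,41],
  [0.4,2.75,0,41],
])

```text
clock: 5.83
eef_pos: [0.6112, 0.2871, 0.0632]
tcp_rot: [-2.647, -1.69, 0.001]
contact_force: [-1.2, 0.0, -0.1]
grip_width: 0.0002
```

```bash
python3 look.py w4 2>/dev/null; python3 - <<'E'
from cell import r
import cv2
for n in("scene","side"):
    p,d=r.snapshot(n)
    q=p[160:260,300:420] if n=="scene" else p[170:270,250:370]
    cv2.imwrite(f"pics/{n}4.png",cv2.resize(q,None,fx=5,fy=5)[:,:,::-1])
E
```

```text
5.8333 [0.6111693  0.28714063 0.06317088] [-1.16934515  0.02834177 -0.05059341] 2.344981306781698
head top z nan n 0
box z 0.05096772148230903
white [363 283   4   4   9] [0.6274 0.2764 0.0859] ang 68.1
white [368 284   4   4  11] [0.6293 0.2746 0.0856] ang 64.2
```

View pics/w4.png

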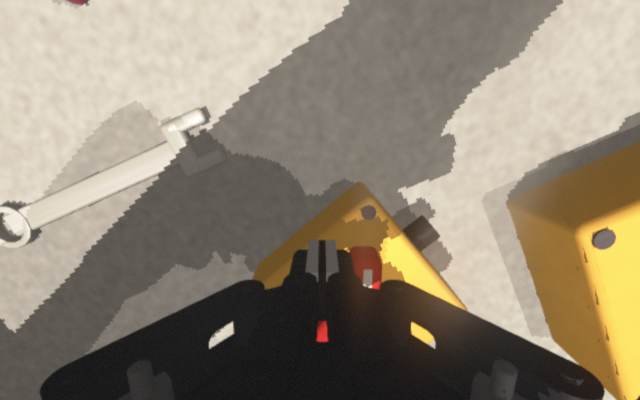

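View pics/scene4.png

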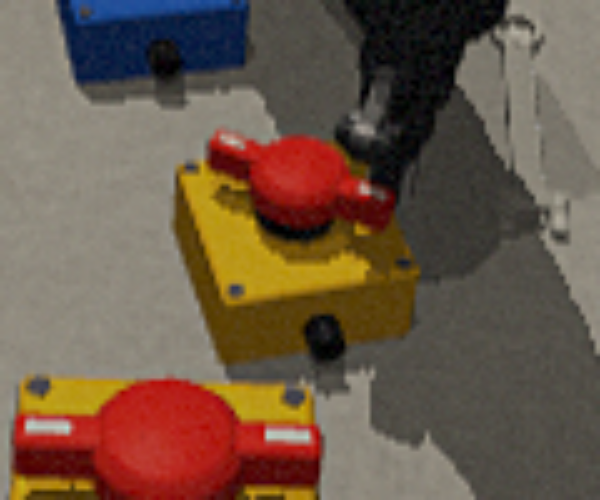

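View pics/side4.png

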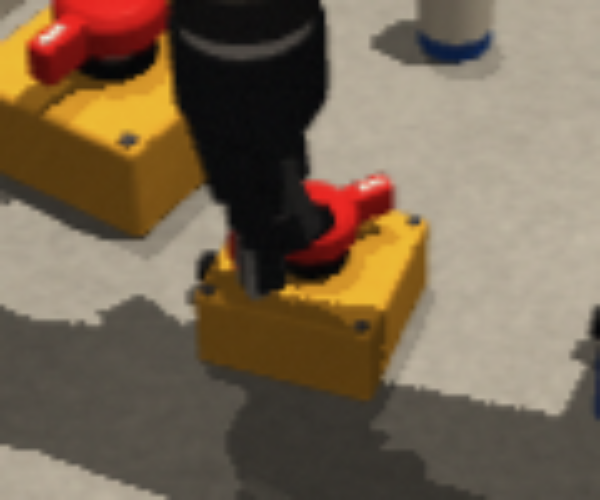

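The lug mark is back at z 0.0858, its "out" height, and the button is still turned about 0.7 rad, so it has popped out. I'll back away, rise and check.

>>> play_rows([
  [0,-0.8,0,0],
  [0.2,-1.6,0,0],
  [0.5,-2.5,0,0],
  [1,-3.5,0,0],
  [1,-4.2,0,0],
  [1,-4.5,-2,0],
  [1,-4.5,-5,0],
  [1,-4.5,-8,-6],
  [1,-4.5,-11,-13],
  [1,-4.5,-14,-20],
  [1,-4.5,-15,-27],
  [1,-4.5,-15,-34],
  [1,-4.5,-15,-41],
  [1,-4.5,-15,-41],
])

```text
clock: 7.15
eef_pos: [0.5749, 0.3157, 0.2142]
tcp_rot: [1.887, 2.511, 0.002]
contact_force: [0.2, 0.5, 0.1]
grip_width: 0.0001
```

```bash
python3 look.py w5 2>/dev/null
```

```text
7.15 [0.57485237 0.31573896 0.2141822 ] [0.24803745 0.47100661 0.14394568] 1.688898316797052
head top z nan n 0
box z 0.051137558217539625
white [336 235   5  14  67] [0.6032 0.278  0.0857] ang 107.1
```

View pics/w5.png

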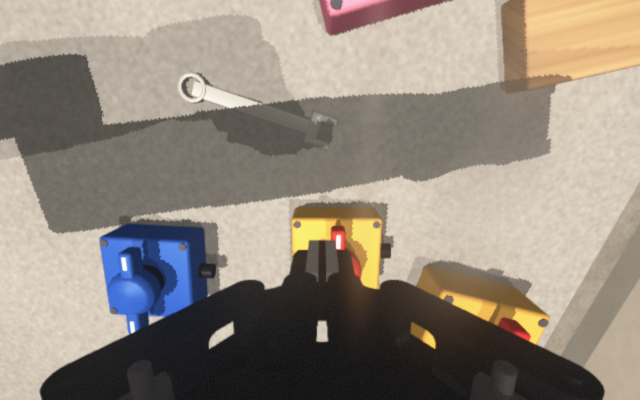

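The button is out (mark z 0.0857) and back at 107°, its rest angle. The mark is at (339,242). Next is the grey box.

>>> play_rows([
  [-2,-0.8,0,2],
  [-5.5,-2,0,4],
  [-9,-3.4,0,6],
  [-12.5,-4.7,0,8],
  [-16,-6,0,10],
  [-19.5,-7.3,0,12],
  [-23,-8.6,0,14],
  [-26.5,-10,0,16],
  [-30,-11.2,0,16],
  [-33.5,-12.6,0,16],
  [-37,-13.9,0,16],
  [-40.5,-15.2,0,16],
  [-44,-16.5,0,16],
  [-47.5,-17.8,0,16],
  [-51,-19.1,0,16],
  [-54,-20.3,0,16],
  [-55.4,-20.8,0,16],
  [-55.4,-20.8,0,16],
  [-55.4,-20.8,0,16],
])

```text
clock: 8.78
eef_pos: [0.5275, -0.2747, 0.2128]
tcp_rot: [-2.224, -2.217, -0.001]
contact_force: [-0.0, 0.8, -0.6]
grip_width: 0.0001
```

```bash
python3 look.py w6 2>/dev/null; python3 - <<'E'
from h import *
z=np.load("w6.npz");p,d,W=z['p'],z['d'],z['W']
hsv=cv2.cvtColor(p,cv2.COLOR_RGB2HSV);H,S,V=[hsv[...,i].astype(int) for i in range(3)]
g=(H>45)&(H<85)&(S>100)&(W[...,2]>.05)&(W[...,2]<.09)
Q=W[g];v,u=np.nonzero(g);print(len(Q),u.mean(),v.mean());T=Q[Q[:,2]>np.median(Q[:,2])-.003]
print(T.mean(0),cv2.minEnclosingCircle((T[:,:2]*1000).astype(np.float32)),cv2.minAreaRect((T[:,:2]*1000).astype(np.float32)))
E
```

```text
8.7833 [ 0.52745378 -0.27467355  0.21276426] [-0.01678442  0.82090628 -0.59452909] 0.9804317762846279
head top z nan n 0
box z nan
717 319.92189679218967 153.5481171548117
[ 0.52608023 -0.23430927  0.07313185] ((527.4024658203125, -234.59339904785156), 15.440011024475098) ((527.0352783203125, -234.8217315673828), (29.88823127746582, 28.272541046142578), 89.38471221923828)
```

View pics/w6.png

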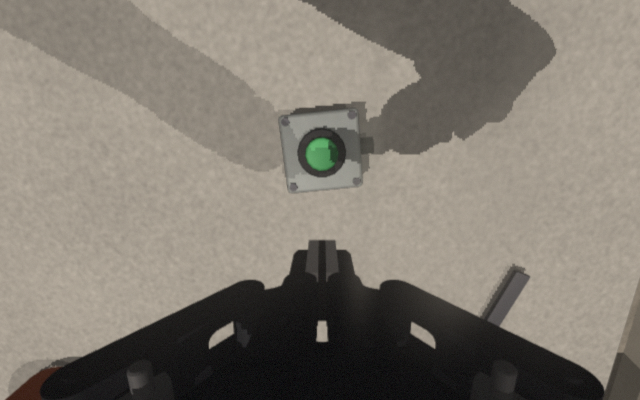

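The green button is at pixel (320,153), which puts it at (0.527, -0.2345) with its top at about 0.072.

>>> play_rows([
  [2,0,1,0],
  [4,0,4,0],
  [4,0,8,0],
  [4,0,11,0],
  [4,0,12.5,0],
  [4,0,13,0],
  [4,0,13,0],
  [4,0,13,0],
])

```text
clock: 9.5
eef_pos: [0.5286, -0.234, 0.0845]
tcp_rot: [2.219, 2.222, 0.001]
contact_force: [0.1, 0.7, 0.6]
grip_width: 0.0002
```

>>> play_rows([
  [0,0,0.6,0],
  [0,0,1.1,0],
  [0,0,1.4,0],
  [0,0,1.7,0],
  [0,0,1.9,0],
  [0,0,1.9,0],
  [0,0,1.9,0],
])

```text
clock: 10.08
eef_pos: [0.5288, -0.2353, 0.0661]
tcp_rot: [2.22, 2.219, 0.002]
contact_force: [-0.3, 1.3, 5.8]
grip_width: 0.0001
```

Force is near full travel. I'll press slightly further to reach the hard stop, then let go and retreat upward.

>>> play_rows([
  [0,0,0.1,0],
  [0,0,0.2,0],
  [0,0,0.2,0],
  [0,0,0.2,0],
])

```text
clock: 10.42
eef_pos: [0.5289, -0.2354, 0.066]
tcp_rot: [2.219, 2.219, 0.002]
contact_force: [-1.8, 2.2, 12.5]
grip_width: -0.0002
```

>>> play_rows([
  [0,0,-0.5,0],
  [0,0,-2,0],
  [0,0,-5,0],
  [0,0,-9,0],
  [-2,0,-13,0],
  [-4,0,-15,0],
  [-4,0,-15,0],
  [-4,0,-15,0],
  [-4,0,-15,0],
])

```text
clock: 11.17
eef_pos: [0.5272, -0.2746, 0.2112]
tcp_rot: [-2.221, -2.219, 0.0]
contact_force: [-0.2, -0.6, -0.3]
grip_width: -0.0001
```

```bash
python3 look.py w7 2>/dev/null; python3 - <<'E'
from cell import r
from h import *
z=np.load("w7.npz");p,d,W=z['p'],z['d'],z['W']
H,S,V=cv2.split(cv2.cvtColor(p,cv2.COLOR_RGB2HSV))
g=(H>45)&(H<85)&(S>100)&(W[...,2]>.05)&(W[...,2]<.09);print('green z',np.median(W[g][:,2]))
z0=np.load("scene0.npz");p0,d0=z0['p'],z0['d'];c=r.camera_params("scene");p,d=r.snapshot("scene");cv2.imwrite("pics/scene7.png",p[:,:,::-1])
for dd,pp in((d0,p0),(d,p)):
    W=cloud(dd,c);H,S,V=cv2.split(cv2.cvtColor(pp,cv2.COLOR_RGB2HSV))
    red=((H<8)|(H>174))&(S>170)&(np.hypot(W[...,0]-.615,W[...,1]-.243)<.055)
    print('red',np.percentile(W[red],[2,98],axis=0).round(4).tolist())
    for nm,(a,b,e,f) in dict(oil=(195,242,235,270),block=(150,173,253,292),wrench=(160,210,393,417)).items():
        Q=W[a:b,e:f];m=(Q[...,2]>.005)&(Q[...,2]<.15);print(nm,Q[m].mean(0).round(4),m.sum())
print(r.state()['clock'])
E
```

```text
11.1667 [ 0.5272407  -0.27459777  0.21119108] [-0.17708485 -0.56989442 -0.27160262] 0.9782634236593329
head top z nan n 0
box z nan
green z 0.07314693913041809
red [[0.6009, 0.199, 0.0676], [0.6396, 0.2844, 0.0882]]
oil [ 0.7052 -0.0087  0.0657] 704
block [ 0.4347 -0.0081  0.0207] 413
wrench [0.5    0.3741 0.0066] 227
red [[0.6008, 0.1991, 0.0678], [0.6396, 0.2844, 0.0884]]
oil [ 0.7053 -0.0087  0.0654] 704
block [ 0.4347 -0.0085  0.0205] 416
wrench [0.4967 0.3741 0.0066] 223
11.2667
```

View pics/scene7.png

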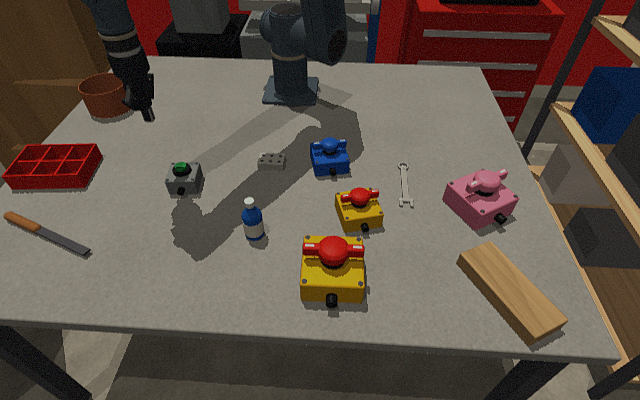

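The final scene view shows the stop button (360,197) and green button (181,168) out. The bottle (254,218), block (271,161) and wrench (404,185) are where they were, and the arm is clear of everything. I'll hand it in.

```bash
python3 -c "
from cell import r
print(r.sign_off())"
```

```text
the job is handed in; nothing more can be done
None
```

The emergency stop check is done and handed in at about 11.3 s of the 58 s allowed; sign-off gives no verdict, so these are my own checks:

- **Stop button pressed:** I used the small yellow box (about 100 mm wide, against about 132 mm for the other yellow one). I pressed its button with the shut fingertips until the force rose to 9.5 N, then 1.5 mm further. With the finger away, the head was about 6–7 mm lower, so it had latched.
- **Twisted and released:** I pushed the left lug clockwise to about 0.7 rad. The lug mark rose from 0.079 m back to 0.086 m, so the button popped out. Once I backed off, it returned to its starting angle.
- **Start button:** After that I pressed the green button to its hard stop (12.5 N, about 6 mm in) and let go. Its top read 0.073 m both before and after.

In the final pictures both buttons are out, and the red button matches its first picture to within 0.2 mm. The bottle and block match to within 0.5 mm. The wrench reading shifted by about 3 mm on few pixels, which I put down to noise because nothing went near it. No check failed or disagreed.

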